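Fetch the honing plate from its rack

TASK

Get ready to sharpen: the flat honing plate lies too deep between the lips of its low wooden rack to be gripped there, so slide it along until one end sticks out 4 to 5 cm over an open end of the rack, pinch it by that overhanging end and lift it out. Lay it down, without dropping it, face up on the black rubber mat of the sharpening stand, lengthwise and wholly on the mat, and let go. Leave the wide chisel and the block plane where they are.

Things in the scene. Friction and masses are not known exactly. Their poses are not given: they have to be found in the camera images.
- plate_center (a point): Centre (half-way up) of the honing plate: a loose flat aluminium plate with a dark grey abrasive upper face, 150 mm long (its x axis) x 50 mm wide (y) x 8 mm thick (z, up), about 0.16 kg. It starts lying flat in the rack's channel, its x along the rack's x, within 7 mm of the rack's middle; neither end sticks out. It tips over the edge if more than about 70 mm stick out.
- plate_near (a point): Middle of the plate's end face at its own -x, the end nearer the robot at the start, half-way up (75 mm from plate_center).
- plate_far (a point): Middle of the plate's end face at its own +x, the end away from the robot at the start, half-way up (75 mm from plate_center).
- plate: The honing plate itself; origin at the centre of its underside, axes as plate_center.
- rack: Low wooden rack fixed to the bench: 170 mm long (its x axis, roughly away from the robot) x 76 mm wide (y) x 56 mm high; origin at the centre of its underside, on the bench. A channel 56 mm wide runs along x, open at both ends, between two lips 10 mm thick that rise 16 mm above its floor (8 mm higher than the plate).
- rack_floor (a point): Centre of the channel's smooth floor, 40 mm above the bench; axes as the rack. The channel ends 85 mm from here along x, both ways; beyond lies only the bench, 40 mm lower: a shut gripper can come down behind the plate and push its end face, and open fingers can straddle an overhanging end across its 50 mm width.
- mat_top (a point): Centre of the upper face of the black rubber mat on the sharpening stand, 20 mm above the bench. The mat measures 190 mm along its x axis (roughly away from the robot) x 96 mm (y); z is up. It lies on a dark wooden base 206 x 112 x 14 mm that is fixed to the bench.
- chisel_wide: Bystander, loose: wide chisel with brown wooden handle, 288 mm long, lying behind the rack; origin at the centre of its underside.
- block_plane: Bystander, loose: small steel block plane, 159 mm long, 59 mm high, left of the stand; origin at the centre of its underside.

How it is judged:
By the outcome, as a careful person would: the job done as asked, in the order asked, and still so for the second after the job is handed in, with the robot touching nothing.
It also fails if it takes over 48 s, if anything falls off the work surface, if the arm or the gripper's body presses on something with over 40 N, if the wrist force passes 120 N, or if a joint passes its speed limit or range.

ROBOT

A 6-joint arm with a two-finger parallel gripper is mounted at the origin on a cart in front of the work surface, level with it; the furniture and walls round the work are solid. World frame = base frame: x ahead of the robot, y to its left, z up, the work surface at z = 0. Lengths are in m, angles in rad, forces in N, time in s.
With the tool pointing down it reaches from about 0.425 to 0.95 m from the base axis. Payload 3.5 kg.
Tool frame: the origin (TCP) lies at the very end of the fingers, on their centre line; the grasp point (between the pads) lies ctrl.tcp_to_grasp behind it (ctrl.tcp_to_grasp is the distance from the TCP to the grasp point, in m); z points along the fingers, y is the line along which they close (so a half turn about z gives the same grasp; the last joint's range is limited). The gripper opens to 85 mm and grips with 20 to 120 N. Pads are 22 mm wide; open, the fingers measure 114 mm over their backs; the gripper's body (76 mm by 85 mm) begins 54 mm behind the grasp point. The pads swing forward as they close: fully open they stand 13 mm farther back than shut.
Start: joints at [1.154, 0.286, 1.577, -0, 1.279, -0.15], TCP at [0.178, 0.651, 0.231] pointing down, gripper open.
Joint ranges: [-2.77, 2.77], [-0.9, 2.22], [0.21, 2.48], [-1.53, 4.67], [0.24, 2.81], [-2.84, 2.84]. Speed limits (rad/s): [2.79, 2.79, 3.14, 3.14, 3.14, 3.14].

INTERFACE

Orientations are given as a unit quaternion [x, y, z, w].
In Python, from plant import ctrl gives the robot as it stands.
- The arm moves only by the shell command python3 -m inch 'ROWS' [FORCE]. ROWS is JSON, a list of rows, each an object with "slide": the shift along the tool's x, y, z in cm, a list of three; "turn": the turn about the tool's z in rad; "grip": the finger opening in cm, from 0 to 8.54. A call has 1 to 20 rows; each row is the pose to reach, as a shift and turn from the pose commanded when the call began, along the tool's axes at that moment; what a row does not reach only later rows make up. A row lasts 1/10 s, in which the tool goes at most 50 mm and 8.59 degrees, less where a joint would pass 70% of its speed; a pose out of reach is approached as far as the arm can. A call with a gripper value outside its range is refused whole. The fingers move at their own pace and stop on an object; FORCE is the grip in N (left out, the last holds). Time passes only in rows, so rows that repeat a pose let the fingers close. It gives the time, the measured TCP pose, the force, the opening and the grip force at its end, in the units of the state.
- ctrl.get_state(): the state, without advancing time (a new reading comes with each control period).
- ctrl.read_camera(name): name is "side" or "top"; returns (picture, depth): 420x560x3 uint8, red, green, blue; 420x560 float32, m along the optical axis (not along the pixel's ray), 0 where there is no reading.
- ctrl.camera_info(name): a dict with "K" (3x3 intrinsics, pixels), "camera_from_world" (4x4, takes a point from world to camera coordinates). Camera axes: x right, y down, z forward; pixel columns grow to the right and rows downward; lengths in m; the calibration is good to about 2 mm. A picture is of the moment at which its call begins. camera_info takes no time and is no camera call.
- ctrl.sign_off(): hands the job in; it is judged then, once.
The state is a dict: "time": time; "qpos": joint angles; "dq": joint speeds; "joint_efforts": joint torques, N m; "eef_pos": TCP position; "tcp_rot": TCP orientation; "contact_force": force on the tool from outside, world axes, zero at the start; "wrist_torque": the same for the moment, N m; "opening": opening from 0.0 (shut) to 1.0 (fully open); "finger_force": force on a finger pad.
Only numpy, scipy, OpenCV 4.12 (cv2) and the standard library are available. Lean on these libraries where they do the work, as an engineer would, in place of code of your own. Each camera call takes 0.05 s, during which the arm holds its last target. There are 200 camera calls.

## Working session

There is one attempt and no reset: what is moved stays moved. The work goes in short steps, Python scripts to look and compute and a shell command to move; the robot and the scene stay as the last step left them, time stands still between calls to the robot, and variables do not carry over. Pictures are saved under pics/ and viewed, at most 10 in all, crops included, and the job is handed in when it is done.

```bash
mkdir -p pics; ls
cat > h.py <<'E'
import numpy as np, cv2
from plant import ctrl
from scipy.spatial.transform import Rotation as R
def cam(n):
    p,d=ctrl.read_camera(n); i=ctrl.camera_info(n); return p,d,np.array(i["K"]),np.array(i["camera_from_world"])
def cloud(d,K,T):
    v,u=np.mgrid[:d.shape[0],:d.shape[1]]
    P=np.stack([(u-K[0,2])*d/K[0,0],(v-K[1,2])*d/K[1,1],d],-1)
    return (P-T[:3,3])@T[:3,:3]
def proj(p,K,T):
    c=T[:3,:3]@np.asarray(p)+T[:3,3]; return (K@c)[:2]/c[2]
def ray(uv,z,K,T):
    r=T[:3,:3].T@np.linalg.inv(K)@np.array([uv[0],uv[1],1.]); o=-T[:3,:3].T@T[:3,3]
    return o+r*(z-o[2])/r[2]
E
python3 - <<'E'
from h import *
for n in("side","top"):
    p,d,K,T=cam(n); cv2.imwrite(f"pics/{n}0.png",p[...,::-1]); np.savez(f"{n}0.npz",p=p,d=d,K=K,T=T)
    print(n,-T[:3,:3].T@T[:3,3],T[2,:3],K[0,0])
s=ctrl.get_state();print(s,ctrl.tcp_to_grasp);print(R.from_quat(s["tcp_rot"]).as_matrix().round(3))
E
```

```text
pics
side [ 0.53568658 -0.3403257   0.55127287] [ 0.07462206  0.82405489 -0.56157376] 468.4367152680533
top [0.28254517 0.49741795 1.09741473] [ 0.28581829 -0.12774336 -0.9497313 ] 541.3157473633844
{'time': 0.1, 'qpos': array([ 1.15400712e+00,  2.87106016e-01,  1.57805058e+00,  2.16715070e-05,
        1.27860067e+00, -1.50038044e-01]), 'dq': array([-9.90144087e-04, -1.36508917e-03, -4.13175007e-03,  1.41054637e-05,
       -1.38282455e-04,  3.93649985e-04]), 'joint_efforts': array([ 5.35205527e-04, -4.07295012e+01, -2.93699795e+01, -1.50548844e-04,
        3.43803164e-03,  2.35461975e-06]), 'eef_pos': array([0.17767424, 0.65057319, 0.23005538]), 'tcp_rot': array([ 1.32983522e-01,  9.91117658e-01, -1.03622912e-03, -3.12609825e-04]), 'contact_force': array([ 0.44675954, -0.9562496 , -0.05061356]), 'wrist_torque': array([ 0.00445278,  0.01004899, -0.06386517]), 'finger_force': 0.0, 'opening': 0.9964843451233881} 0.0187
[[-0.965  0.264 -0.001]
 [ 0.264  0.965 -0.002]
 [ 0.    -0.002 -1.   ]]
```

View pics/top0.png

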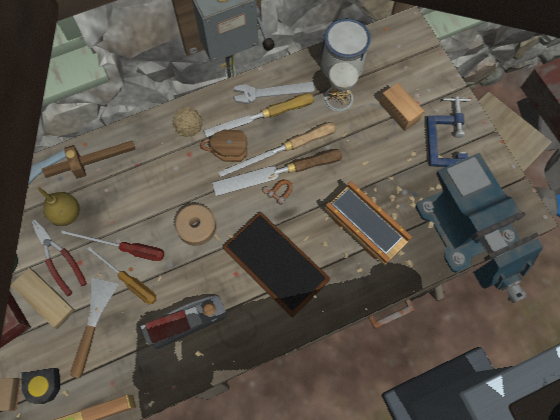

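View pics/side0.png

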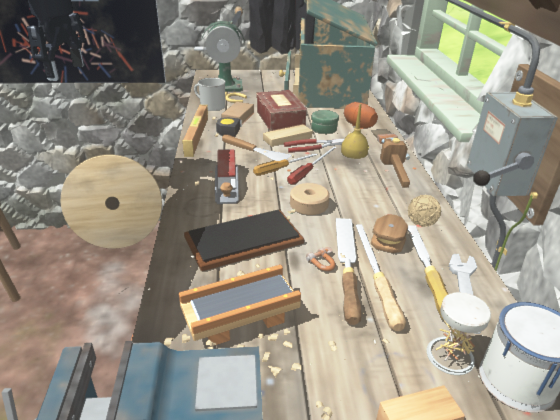

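Top view: the rack is at about (365,220) with the grey plate inside it, the mat at about (277,262), the block plane at (180,320) and the wide chisel at (275,172). Side view: the rack is at (240,300), the mat at (245,238), and the vise is in the foreground close to the rack's near (-y) side. Next I'll measure them.

Run:
```python
from h import *
def rect(P):
    (c,s,a)=cv2.minAreaRect(P[:,:2].astype(np.float32)*1000); return np.round(c,1),np.round(s,1),round(a,1),len(P)
for n,boxes in (("top",dict(rack=(315,175,412,265),mat=(220,208,332,315))),("side",dict(rack=(175,262,305,338),mat=(180,205,308,268)))):
    f=np.load(f"{n}0.npz");p,d,K,T=[f[k] for k in"pdKT"];W=cloud(d,K,T);hsv=cv2.cvtColor(p,cv2.COLOR_RGB2HSV)
    def sub(b,m):
        x0,y0,x1,y1=b; M=np.zeros(m.shape,bool);M[y0:y1,x0:x1]=1;M&=m&(d>0)
        M=cv2.morphologyEx(M.astype(np.uint8),cv2.MORPH_OPEN,np.ones((3,3)))
        k,l,s,_=cv2.connectedComponentsWithStats(M); i=1+np.argmax(s[1:,4]); return W[l==i]
    z=W[...,2]
    lip=(z>.050)&(z<.064); x0,y0,x1,y1=boxes["rack"]; M=np.zeros(z.shape,bool);M[y0:y1,x0:x1]=1
    print(n,"rack z hist",np.histogram(z[M],bins=[-.01,.01,.03,.037,.043,.046,.051,.053,.06,.08])[0])
    print(" lips",rect(W[M&lip]))
    mat=sub(boxes["mat"],(hsv[...,2]<55)); print(" mat",rect(mat),np.median(mat[:,2]))
    pl=sub(boxes["rack"],(hsv[...,1]<90)&(abs(z-.048)<.005)); print(" plate",rect(pl),np.median(pl[:,2]),pl[:,2].min(),pl[:,2].max())
    al=sub(boxes["rack"],(abs(z-.048)<.004)); print(" z48",rect(al))
f=np.load("top0.npz");p,d,K,T=[f[k] for k in"pdKT"];W=cloud(d,K,T)
# tall things nearby
z=W[...,2];
for nm,(x0,y0,x1,y1) in dict(vise=(410,150,530,300),plane=(130,290,230,350),chisel=(210,148,342,196)).items():
    q=W[y0:y1,x0:x1].reshape(-1,3);q=q[(q[:,2]>.012)&(q[:,2]<.4)];print(nm,q.min(0).round(3),q.max(0).round(3))
c=cv2.resize(p[170:320,210:420,::-1],None,fx=3.6,fy=3.6,interpolation=cv2.INTER_CUBIC);cv2.imwrite("pics/crop0.png",c)
```

```text
top rack z hist [5121  269   91  295  204 1408  346  826   67]
 lips (array([526. , 182.3]), array([169.,  78.]), 19.6, 1562)
 mat (array([507.9, 376.8]), array([252.6, 105.8]), 17.4, 4989) 0.02095428844952168
 plate (array([530.5, 181.5]), array([150.4,  54.1]), 20.0, 1612) 0.049256721899609446 0.0431277126027031 0.052989065160008376
 z48 (array([531.7, 181.9]), array([151. ,  53.9]), 19.6, 1309)
side rack z hist [3966  508  380  600  322 2494  201 1276    0]
 lips (array([525.5, 181.3]), array([170. ,  78.5]), 20.0, 1635)
 mat (array([441.8, 380. ]), array([51.7, 25. ]), 78.2, 140) 0.02020245225349502
 plate (array([528.6, 185.6]), array([150.8,  51.6]), 20.0, 2021) 0.04828820087154211 0.04301566513111686 0.05116959467389601
 z48 (array([522.4, 184.3]), array([165.2,  53.3]), 20.2, 2325)
vise [ 0.262 -0.1    0.012] [0.639 0.134 0.136]
plane [0.471 0.526 0.012] [0.602 0.677 0.065]
chisel [0.6   0.153 0.012] [0.823 0.437 0.049]
```

View pics/crop0.png

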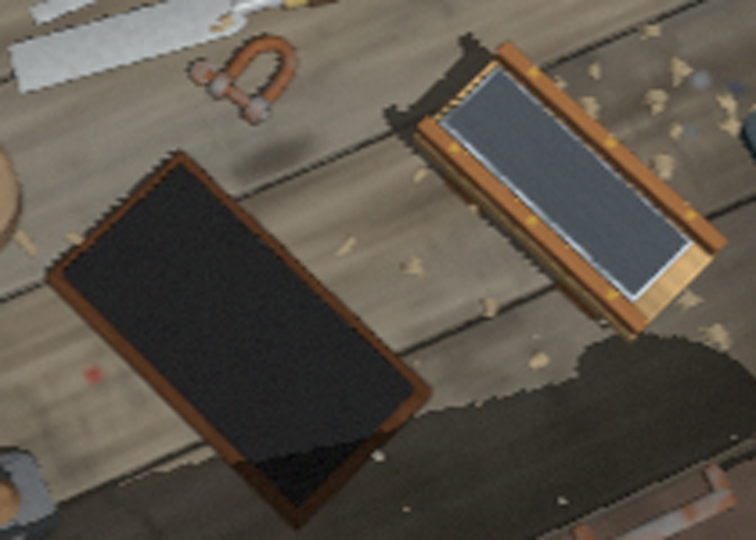

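```bash
cat >> h.py <<'E'
def go(x,y,z,yaw=None,state=None):
    s=ctrl.get_state(); M=R.from_quat(s["tcp_rot"]).as_matrix()
    t=M.T@(np.array([x,y,z])-s["eef_pos"])*100
    a=None
    if yaw is not None:  # desired world angle of tool y, mod pi
        c=np.arctan2(M[1,1],M[0,1]); a=-((np.radians(yaw)-c+np.pi/2)%np.pi-np.pi/2)
    return t.round(2),a
E
python3 - <<'E'
from h import *
f=np.load("top0.npz");p,d,K,T=[f[k] for k in"pdKT"];W=cloud(d,K,T)
C=np.array([ray(c,.02,K,T)[:2] for c in ((227.2,245),(260.6,215.8),(324.7,278.9),(292.5,311.7))])
print("mat",C.round(3),C.mean(0),np.linalg.norm(np.roll(C,-1,0)-C,axis=1)); r=cv2.minAreaRect((C*1000).astype(np.float32));print(r)
print("long dirs",[np.degrees(np.arctan2(*(v[::-1]))) for v in (C[1]-C[2],C[0]-C[3])])
u=np.array([np.cos(np.radians(20)),np.sin(np.radians(20))]);n=np.array([-u[1],u[0]]);c=np.array([.526,.182])
for nm in("top","side"):
    f=np.load(nm+"0.npz");W=cloud(f["d"],f["K"],f["T"])
    q=W[f["d"]>0];s=(q[:,:2]-c)@u;t=(q[:,:2]-c)@n
    for zl in(.03,.06,.1):
        for a,b in((-.14,-.03),(.09,.17)):
            k=(q[:,2]>zl)&(q[:,2]<.4)&(s>a)&(s<b)&(abs(t)<.2)&((abs(t)>.045)|(abs(s)>.09)); v=t[k]
            print(nm,zl,a,"t neg max",v[v<0].max() if (v<0).any() else None,"t pos min",v[v>0].min() if (v>0).any() else None)
print(go(*(c-.092*u),.16,110))
E
```

```text
mat [[0.607 0.461]
 [0.637 0.372]
 [0.459 0.308]
 [0.426 0.396]] [0.53208066 0.3843006 ] [0.09379448 0.18858377 0.09367739 0.19224524]
((532.0814819335938, 384.26959228515625), (192.24522399902344, 93.77696228027344), 19.766895294189453)
long dirs [np.float64(19.731090318455763), np.float64(19.76690249380832)]
top 0.03 -0.14 t neg max -0.10850194787715785 t pos min None
top 0.03 0.09 t neg max -0.05800415740527784 t pos min None
top 0.06 -0.14 t neg max -0.11156561817043863 t pos min None
top 0.06 0.09 t neg max None t pos min None
top 0.1 -0.14 t neg max -0.11174012411577419 t pos min None
top 0.1 0.09 t neg max None t pos min None
side 0.03 -0.14 t neg max -0.11296363502920011 t pos min None
side 0.03 0.09 t neg max None t pos min None
side 0.06 -0.14 t neg max -0.11296363502920011 t pos min None
side 0.06 0.09 t neg max None t pos min None
side 0.1 -0.14 t neg max -0.11296363502920011 t pos min None
side 0.1 0.09 t neg max None t pos min None
(array([-38.44, -41.32,   7.08]), np.float64(-0.6158229090495926))
```

```bash
python3 -m inch '[{"slide":[-5,-5,0],"turn":-0.1,"grip":0},{"slide":[-9,-9,0],"turn":-0.2,"grip":0},{"slide":[-13,-13,0],"turn":-0.3,"grip":0},{"slide":[-17,-17,1],"turn":-0.4,"grip":0},{"slide":[-21,-21,2],"turn":-0.5,"grip":0},{"slide":[-25,-25.5,3],"turn":-0.6,"grip":0},{"slide":[-29,-30,4],"turn":-0.616,"grip":0},{"slide":[-33,-34.5,5],"turn":-0.616,"grip":0},{"slide":[-36,-38.5,6],"turn":-0.616,"grip":0},{"slide":[-38.44,-41.3,7],"turn":-0.616,"grip":0},{"slide":[-38.44,-41.3,7],"turn":-0.616,"grip":0},{"slide":[-38.44,-41.3,7],"turn":-0.616,"grip":0},{"slide":[-38.44,-41.3,7],"turn":-0.616,"grip":0},{"slide":[-38.44,-41.3,7],"turn":-0.616,"grip":0}]' 60
python3 - <<'E'
from h import *
p,d,K,T=cam("top");cv2.imwrite("pics/t1.png",p[...,::-1])
print(go(.4395,.1505,.044,110))
E
```

```text
time: 1.5
eef_pos: [0.4395, 0.1513, 0.161]
tcp_rot: [-0.173, 0.985, 0.0, -0.0]
contact_force: [-1.1, 0.5, -0.4]
opening: 0.005
finger_force: 0.0
(array([ 0.04, -0.14, 11.73]), np.float64(0.0003649130119265376))
```

View pics/t1.png

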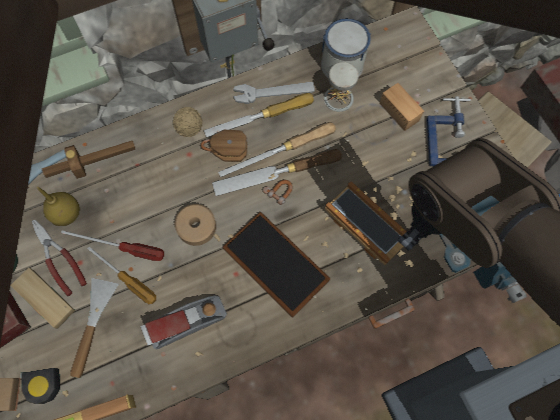

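The shut gripper hangs at about (410,235), just off the rack's near end. I'll lower it and then approach the plate.

```bash
python3 -m inch '[{"slide":[0,-0.1,4],"turn":0,"grip":0},{"slide":[0,-0.1,8],"turn":0,"grip":0},{"slide":[0,-0.1,10.5],"turn":0,"grip":0},{"slide":[0,-0.1,11.7],"turn":0,"grip":0},{"slide":[0,-0.1,11.7],"turn":0,"grip":0},{"slide":[-0.4,-0.1,11.7],"turn":0,"grip":0},{"slide":[-0.8,-0.1,11.7],"turn":0,"grip":0},{"slide":[-1.2,-0.1,11.7],"turn":0,"grip":0},{"slide":[-1.6,-0.1,11.7],"turn":0,"grip":0},{"slide":[-2,-0.1,11.7],"turn":0,"grip":0},{"slide":[-2.4,-0.1,11.7],"turn":0,"grip":0},{"slide":[-2.8,-0.1,11.7],"turn":0,"grip":0},{"slide":[-3.2,-0.1,11.7],"turn":0,"grip":0},{"slide":[-3.2,-0.1,11.7],"turn":0,"grip":0}]'
cat > m.py <<'E'
from h import *
u=np.array([np.cos(np.radians(20)),np.sin(np.radians(20))]);n=np.array([-u[1],u[0]]);c=np.array([.526,.182])
def st(q):
    return np.stack([(q[:,:2]-c)@u,(q[:,:2]-c)@n,q[:,2]],-1)*1000
if __name__=="__main__":
  for nm in("top","side"):
    p,d,K,T=cam(nm);np.savez("last_"+nm,p=p,d=d,K=K,T=T);q=cloud(d,K,T)[d>0]
    a=st(q);k=(abs(a[:,2]-48)<4)&(abs(a[:,1])<20);b=a[k&(a[:,0]>60)&(a[:,0]<170)]
    print(nm,"far end s:",np.percentile(b[:,0],[90,98,100]).round(1) if len(b) else None,"n",len(b))
  s=ctrl.get_state();print("tcp s,t,z",st(s["eef_pos"][None]).round(1),s["contact_force"].round(1),s["time"])
E
python3 m.py
```

```text
time: 2.95
eef_pos: [0.4716, 0.1615, 0.046]
tcp_rot: [-0.174, 0.985, -0.0, 0.001]
contact_force: [-1.8, -0.6, 4.8]
opening: -0.002
finger_force: 2.8
top far end s: [ 98.3 101.4 102.8] n 330
side far end s: [ 96.8  99.7 101.4] n 440
tcp s,t,z [[-58.1  -0.6  46. ]] [-2.4 -0.4  5.3] 3.05
```

Run:
```python
import numpy as np,cv2
f=np.load("last_side.npz");cv2.imwrite("pics/s2.png",cv2.resize(f["p"][220:360,160:340,::-1],None,fx=4,fy=4,interpolation=cv2.INTER_CUBIC))
```

```text
(no output)
```

View pics/s2.png

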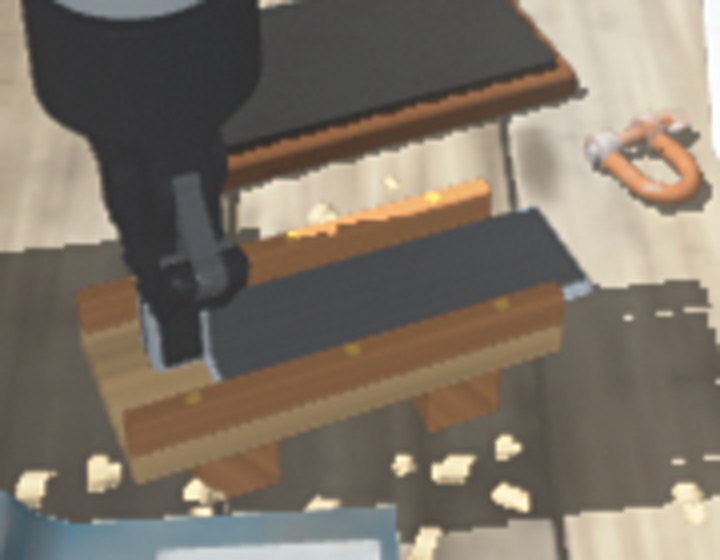

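The plate lies flat with the shut fingers behind its near end, and its far end has begun to protrude. I'll continue the push, raised 2 mm.

```bash
python3 -m inch '[{"slide":[0,0,-0.2],"turn":0,"grip":0},{"slide":[0,0,-0.2],"turn":0,"grip":0},{"slide":[0,0,-0.2],"turn":0,"grip":0}]'; python3 -m inch '[{"slide":[-0.3,0,0],"turn":0,"grip":0},{"slide":[-0.6,0,0],"turn":0,"grip":0},{"slide":[-0.9,0,0],"turn":0,"grip":0},{"slide":[-1.2,0,0],"turn":0,"grip":0},{"slide":[-1.5,0,0],"turn":0,"grip":0},{"slide":[-1.8,0,0],"turn":0,"grip":0},{"slide":[-2.1,0,0],"turn":0,"grip":0},{"slide":[-2.4,0,0],"turn":0,"grip":0},{"slide":[-2.6,0,0],"turn":0,"grip":0},{"slide":[-2.6,0,0],"turn":0,"grip":0},{"slide":[-2.6,0,0],"turn":0,"grip":0}]'; python3 m.py
```

```text
time: 3.35
eef_pos: [0.4705, 0.1614, 0.0465]
tcp_rot: [-0.174, 0.985, 0.0, 0.0]
contact_force: [-0.2, 0.6, -0.7]
opening: -0.002
finger_force: 0.0
time: 4.45
eef_pos: [0.4951, 0.1704, 0.0465]
tcp_rot: [-0.174, 0.985, 0.0, 0.001]
contact_force: [0.4, 0.4, 0.8]
opening: -0.003
finger_force: 0.0
top far end s: [120.5 125.6 127.2] n 503
side far end s: [119.  124.4 127.6] n 702
tcp s,t,z [[-33.2  -0.4  46.5]] [0.3 0.4 0.5] 4.55
```

```bash
python3 -m inch '[{"slide":[-0.2,0,0],"turn":0,"grip":0},{"slide":[-0.35,0,0],"turn":0,"grip":0},{"slide":[-0.35,0,0],"turn":0,"grip":0},{"slide":[-0.35,0,0],"turn":0,"grip":0},{"slide":[0,0,0],"turn":0,"grip":0},{"slide":[0.5,0,0],"turn":0,"grip":0},{"slide":[0.8,0,0],"turn":0,"grip":0},{"slide":[1,0,-4],"turn":0,"grip":0},{"slide":[1,0,-8],"turn":0,"grip":0},{"slide":[1,0,-11],"turn":0,"grip":2},{"slide":[1,0,-11],"turn":0,"grip":8.5},{"slide":[1,0,-11],"turn":0,"grip":8.5}]'; python3 m.py
python3 - <<'E'
from m import *
f=np.load("last_top.npz");p,d,K,T=[f[k] for k in"pdKT"]
a=st(cloud(d,K,T).reshape(-1,3)).reshape(420,560,3);hsv=cv2.cvtColor(p,cv2.COLOR_RGB2HSV)
k=(abs(a[...,2]-48)<5)&(abs(a[...,1])<32)&(a[...,0]>-60)&(a[...,0]<150)&(hsv[...,1]<100)
print("plate rect",cv2.minAreaRect(a[k][:,:2].astype(np.float32)))
k=(abs(a[...,2]-56)<5)&(abs(abs(a[...,1])-33)<8)&(abs(a[...,0])<110);print("lip s range",np.percentile(a[k][:,0],[0,1,99,100]))
e=a[(abs(a[...,2]-48)<4)&(a[...,0]>95)&(a[...,0]<140)&(abs(a[...,1])<40)];print("overhang t",e[:,1].min(),e[:,1].max())
E
```

```text
time: 5.75
eef_pos: [0.4855, 0.1669, 0.157]
tcp_rot: [-0.174, 0.985, -0.0, 0.001]
contact_force: [-0.2, -0.6, -0.0]
opening: 0.506
finger_force: 0.0
top far end s: [122.9 129.3 130.7] n 535
side far end s: [121.6 127.4 130.6] n 725
tcp s,t,z [[-4.460e+01 -1.000e-01  1.548e+02]] [-0.6 -0.4  0.4] 5.85
plate rect ((55.32966232299805, -2.545309066772461), (150.6299285888672, 53.99580764770508), 0.3499108552932739)
lip s range [-84.62036556 -83.13810275  83.01937743  84.84128863]
overhang t -28.628350196004035 22.83295221378601
```

```bash
python3 -m inch '[{"slide":[-5,0,0],"turn":0,"grip":8.5},{"slide":[-10,-0.1,0],"turn":0,"grip":8.5},{"slide":[-14,-0.2,0],"turn":0,"grip":8.5},{"slide":[-15.7,-0.2,0],"turn":0,"grip":8.5},{"slide":[-15.7,-0.2,0],"turn":0,"grip":8.5},{"slide":[-15.7,-0.2,3],"turn":0,"grip":8.5},{"slide":[-15.7,-0.2,6],"turn":0,"grip":8.5},{"slide":[-15.7,-0.2,6],"turn":0,"grip":8.5}]'; python3 m.py
python3 - <<'E'
from m import *
print(go(*(c+.112*u-.002*n),.0405,110))
f=np.load("last_side.npz");cv2.imwrite("pics/s3.png",cv2.resize(f["p"][190:360,160:380,::-1],None,fx=3.4,fy=3.4,interpolation=cv2.INTER_CUBIC))
E
```

```text
time: 6.65
eef_pos: [0.6279, 0.2175, 0.0892]
tcp_rot: [-0.174, 0.985, -0.0, -0.007]
contact_force: [-1.2, -0.4, -1.0]
opening: 0.999
finger_force: 0.0
top far end s: [113.4 118.8 130.9] n 450
side far end s: [121.9 127.6 130.3] n 738
tcp s,t,z [[111.8  -2.1  94.9]] [-0.2 -0.2  0.1] 6.75
(array([-0.04,  0.  ,  5.44]), np.float64(0.00011780059058752457))
```

View pics/s3.png

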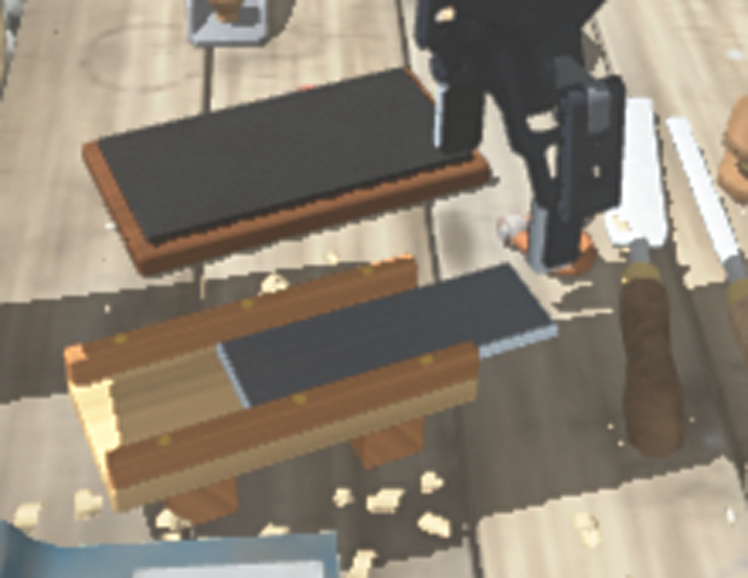

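The open fingers stand over the overhanging end (plate end at about (520,295) in the crop) and clear of the chisel handle at (650,350). Now I'll descend and close.

```bash
python3 -m inch '[{"slide":[0,0,2.5],"turn":0,"grip":8.5},{"slide":[0,0,4.5],"turn":0,"grip":8.5},{"slide":[0,0,5.4],"turn":0,"grip":8.5},{"slide":[0,0,5.4],"turn":0,"grip":8.5},{"slide":[0,0,5.4],"turn":0,"grip":6.5},{"slide":[0,0,5.4],"turn":0,"grip":5.5},{"slide":[0,0,5.4],"turn":0,"grip":5},{"slide":[0,0,5.4],"turn":0,"grip":4.5},{"slide":[0,0,5.4],"turn":0,"grip":4},{"slide":[0,0,5.4],"turn":0,"grip":4},{"slide":[0,0,5.4],"turn":0,"grip":4},{"slide":[0,0,5.4],"turn":0,"grip":4}]' 80; python3 m.py
python3 - <<'E'
from m import *
f=np.load("last_side.npz");cv2.imwrite("pics/s4.png",cv2.resize(f["p"][220:340,200:360,::-1],None,fx=4.8,fy=4.8,interpolation=cv2.INTER_CUBIC))
E
```

```text
time: 7.95
eef_pos: [0.6348, 0.219, 0.0434]
tcp_rot: [-0.174, 0.985, 0.0, 0.002]
contact_force: [3.3, 0.3, 4.9]
opening: 0.509
finger_force: 80.4
top far end s: [107.3 112.4 116. ] n 389
side far end s: [113.7 122.5 128. ] n 615
tcp s,t,z [[114.8  -2.5  43.2]] [3.2 0.1 5.8] 8.05
```

View pics/s4.png

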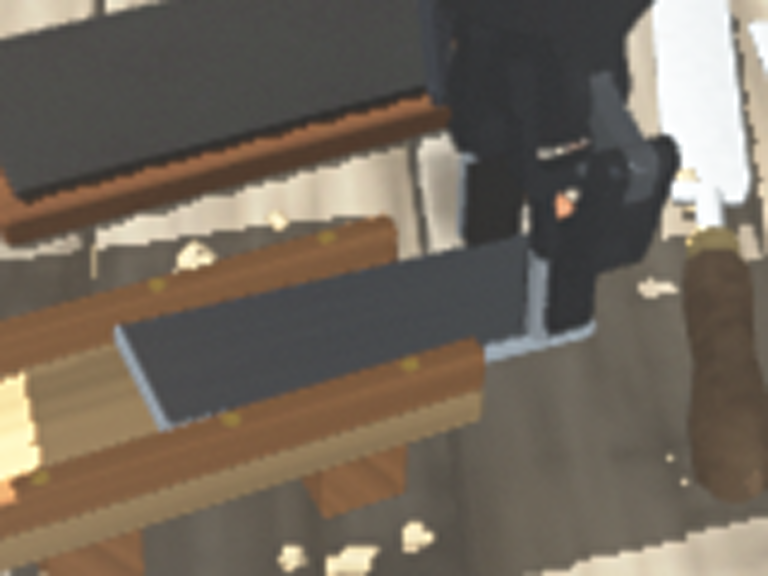

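Run:
```python
from m import *
for nm in("side","top"):
    f=np.load(f"last_{nm}.npz");p,d,K,T=[f[k] for k in"pdKT"];a=st(cloud(d,K,T).reshape(-1,3)).reshape(420,560,3);hsv=cv2.cvtColor(p,cv2.COLOR_RGB2HSV)
    k=(abs(a[...,2]-48)<4)&(abs(a[...,1])<22)&(a[...,0]>-60)&(a[...,0]<100)&(hsv[...,1]<100)
    print(nm,"near end s",np.percentile(a[k][:,0],[0,1,3]),"plate z vs s",[np.median(a[k&(abs(a[...,0]-s)<8)][:,2]).round(1) for s in(-10,30,80)])
    w=(a[...,0]>98)&(a[...,0]<135)&(abs(a[...,1])<60)
    for z in range(34,70,4):
        q=a[w&(abs(a[...,2]-z)<2)]; print(z,len(q),np.percentile(q[:,1],[1,50,99]).round() if len(q) else "",q[:,0].max().round() if len(q) else "")
```

```text
side near end s [-20.29440243 -19.52286148   4.51864722] plate z vs s [np.float64(51.8), np.float64(51.3), np.float64(48.6)]
34 0  
38 11 [-27. -26. -25.] 128.0
42 23 [-28. -27.   2.] 129.0
46 221 [-30.   4.  21.] 128.0
50 46 [-30.  18.  23.] 126.0
54 47 [-36. -25.  24.] 125.0
58 56 [-38.  18.  24.] 126.0
62 53 [-38. -28.  25.] 125.0
66 54 [-38.  -3.  25.] 125.0
top near end s [-20.06815674 -18.11178806  -2.65765827] plate z vs s [np.float64(50.8), np.float64(50.7), np.float64(49.1)]
34 0  
38 0  
42 3 [-13.  21.  22.] 115.0
46 66 [-25.  -1.  24.] 116.0
50 79 [-25.  -6.  19.] 115.0
54 8 [-24. -13.  26.] 111.0
58 15 [-29. -23.  29.] 112.0
62 4 [-24.  22.  33.] 109.0
66 6 [-27.  25.  31.] 109.0
```

The fingers hold only the top 3–4 mm of the plate's sides, and the closing swing pressed the end down so the plate tilts about 1°. I'll regrip lower and more gently, compensating for the swing.

```bash
python3 -m inch '[{"slide":[0,0,0],"turn":0,"grip":5.5},{"slide":[0,0,0],"turn":0,"grip":7},{"slide":[0,0,0],"turn":0,"grip":7},{"slide":[0,0,0.2],"turn":0,"grip":7},{"slide":[0,0,0.4],"turn":0,"grip":7},{"slide":[0,0,0.4],"turn":0,"grip":7},{"slide":[0,0,0.4],"turn":0,"grip":7}]' 30; python3 m.py;  python3 -m inch '[{"slide":[0,0,0],"turn":0,"grip":6},{"slide":[0,0,0],"turn":0,"grip":5.5},{"slide":[0,0,0],"turn":0,"grip":5},{"slide":[0,0,0],"turn":0,"grip":4.5},{"slide":[0,0,0],"turn":0,"grip":4},{"slide":[0,0,0],"turn":0,"grip":4},{"slide":[0,0,0],"turn":0,"grip":4},{"slide":[0,0,0],"turn":0,"grip":4}]' 30
cat > a.py <<'E'
from m import *
for nm in("side","top"):
    f=np.load(f"last_{nm}.npz");p,d,K,T=[f[k] for k in"pdKT"];a=st(cloud(d,K,T).reshape(-1,3)).reshape(420,560,3);hsv=cv2.cvtColor(p,cv2.COLOR_RGB2HSV)
    k=(abs(a[...,2]-48)<5)&(abs(a[...,1])<22)&(a[...,0]>-60)&(a[...,0]<100)&(hsv[...,1]<100)
    print(nm,"near end s",np.percentile(a[k][:,0],[0,1,3]),"plate z vs s",[np.median(a[k&(abs(a[...,0]-s)<8)][:,2]).round(1) for s in(-10,30,80)])
E
python3 m.py;python3 a.py
```

```text
time: 8.75
eef_pos: [0.6333, 0.2186, 0.038]
tcp_rot: [-0.174, 0.985, -0.0, -0.0]
contact_force: [-0.3, 0.1, 1.0]
opening: 0.816
finger_force: 0.0
top far end s: [107.8 113.8 130.2] n 407
side far end s: [117.1 125.3 129.4] n 673
tcp s,t,z [[113.6  -2.3  38.4]] [ 0.2 -0.1  0. ] 8.85
time: 9.65
eef_pos: [0.6336, 0.2187, 0.0386]
tcp_rot: [-0.174, 0.985, -0.0, 0.0]
contact_force: [-0.9, -0.8, 3.0]
opening: 0.573
finger_force: 32.4
top far end s: [106.6 110.8 128.2] n 386
side far end s: [113.2 121.4 126. ] n 616
tcp s,t,z [[113.7  -2.3  38.6]] [-0.5 -1.1  2.1] 9.75
side near end s [-25.67865552 -19.8446167  -18.08973918] plate z vs s [np.float64(48.8), np.float64(48.6), np.float64(48.3)]
top near end s [-19.89209261 -18.79070851 -16.47010016] plate z vs s [np.float64(49.7), np.float64(49.6), np.float64(49.7)]
```

Now the fingers hold the sides squarely: opening is about 49 mm and the plate is flat. I'll firm up the grip and lift.

```bash
python3 -m inch '[{"slide":[0,0,0],"turn":0,"grip":4},{"slide":[0,0,0],"turn":0,"grip":4},{"slide":[0,0,0],"turn":0,"grip":4},{"slide":[0,0,-0.3],"turn":0,"grip":4},{"slide":[0,0,-0.7],"turn":0,"grip":4},{"slide":[0,0,-1.2],"turn":0,"grip":4},{"slide":[0,0,-2],"turn":0,"grip":4},{"slide":[0,0,-3],"turn":0,"grip":4},{"slide":[0,0,-4.5],"turn":0,"grip":4},{"slide":[0,0,-6],"turn":0,"grip":4},{"slide":[0,0,-7],"turn":0,"grip":4},{"slide":[0,0,-8],"turn":0,"grip":4},{"slide":[0,0,-8],"turn":0,"grip":4},{"slide":[0,0,-8],"turn":0,"grip":4},{"slide":[0,0,-8],"turn":0,"grip":4}]' 80; python3 m.py
cat > b.py <<'E'
from m import *
for nm in("side","top"):
    f=np.load(f"last_{nm}.npz");p,d,K,T=[f[k] for k in"pdKT"];a=st(cloud(d,K,T).reshape(-1,3)).reshape(420,560,3)
    g=st(ctrl.get_state()["eef_pos"][None])[0]; r=a-g
    k=(abs(r[...,1])<20)&(r[...,0]>-150)&(r[...,0]<-25)&(abs(r[...,2])<40)&(a[...,2]>65)
    q=r[k]
    if len(q):
        f1=np.polyfit(q[:,0],q[:,2],1);print(nm,"plate slope deg",np.degrees(np.arctan(f1[0])),"top z rel tcp at grip",f1[1],"near end rel",np.percentile(q[:,0],[0,1]),len(q), "rect",cv2.minAreaRect(r[(abs(r[...,1])<40)&(r[...,0]>-150)&(r[...,0]<-30)&(abs(r[...,2]-np.polyval(f1,r[...,0]))<4)][:,:2].astype(np.float32)))
E
python3 b.py
python3 - <<'E'
from m import *
f=np.load("last_side.npz");cv2.imwrite("pics/s5.png",cv2.resize(f["p"][180:340,180:360,::-1],None,fx=3.6,fy=3.6))
E
```

```text
time: 11.25
eef_pos: [0.6328, 0.2186, 0.1173]
tcp_rot: [-0.174, 0.985, -0.0, -0.001]
contact_force: [-0.5, 0.4, -2.0]
opening: 0.551
finger_force: 82.4
top far end s: [79.  81.7 82.4] n 13
side far end s: None n 0
tcp s,t,z [[112.9  -2.2 117.2]] [-0.1  0.1 -3. ] 11.35
side plate slope deg 0.965880894764072 top z rel tcp at grip 9.43513500102903 near end rel [-134.26711441 -133.58953906] 1328 rect ((-82.10759735107422, -0.3528919219970703), (52.33491516113281, 104.29269409179688), 89.80307006835938)
top plate slope deg 0.8723916795820202 top z rel tcp at grip 10.631376262713102 near end rel [-132.66204154 -132.22445558] 1092 rect ((-81.38551330566406, 0.6550350189208984), (102.5687026977539, 51.92227554321289), 0.1994004249572754)
```

View pics/s5.png

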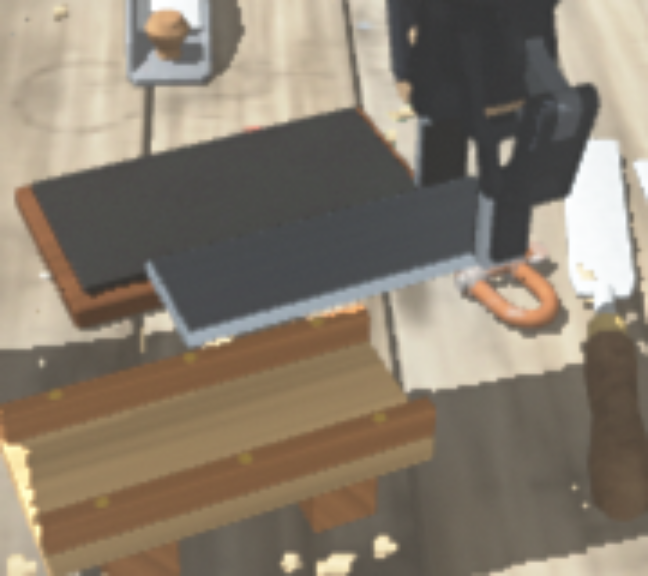

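The plate is held nearly level, about 0.9° low at its near end, and is clear of the rack. I'll carry it over to the mat.

```bash
python3 -c "
from m import *
print(go(.5865,.4038,.04,109.8))"
```

```text
(array([-2.  , 18.99,  7.72]), np.float64(0.0036070672839685347))
```

```bash
python3 -m inch '[{"slide":[-0.2,1.5,0],"turn":0,"grip":4},{"slide":[-0.5,4,0],"turn":0,"grip":4},{"slide":[-0.8,7,0],"turn":0,"grip":4},{"slide":[-1.1,10,0],"turn":0,"grip":4},{"slide":[-1.4,13,0],"turn":0,"grip":4},{"slide":[-1.7,16,0],"turn":0,"grip":4},{"slide":[-1.9,18,0],"turn":0,"grip":4},{"slide":[-2,19,0],"turn":0,"grip":4},{"slide":[-2,19,1.5],"turn":0,"grip":4},{"slide":[-2,19,3.5],"turn":0,"grip":4},{"slide":[-2,19,5.5],"turn":0,"grip":4},{"slide":[-2,19,7],"turn":0,"grip":4},{"slide":[-2,19,7.7],"turn":0,"grip":4},{"slide":[-2,19,7.7],"turn":0,"grip":4},{"slide":[-2,19,7.7],"turn":0,"grip":4}]'
cat > e.py <<'E'
from m import *
m=np.array([.532,.384])
for nm in("top","side"):
    p,d,K,T=cam(nm);np.savez("last_"+nm,p=p,d=d,K=K,T=T);q=cloud(d,K,T).reshape(420,560,3);hsv=cv2.cvtColor(p,cv2.COLOR_RGB2HSV)
    s=(q[...,:2]-m)@u*1000;t=(q[...,:2]-m)@n*1000;z=q[...,2]*1000
    k=(z>24)&(z<60)&(abs(s)<100)&(abs(t)<48)&(s<20)
    x=s[k];print(nm,"near end s",np.percentile(x,[0,1]),"t range",np.percentile(t[k],[1,99]),"z at s",[np.median(z[k&(abs(s-v)<8)]).round(1) for v in(-65,-30,5)])
s=ctrl.get_state();e=s["eef_pos"];print("tcp",((e[:2]-m)@u).round(4),((e[:2]-m)@n).round(4),e[2].round(4),s["contact_force"].round(1),s["time"])
E
python3 e.py
```

```text
time: 12.85
eef_pos: [0.588, 0.404, 0.0419]
tcp_rot: [-0.174, 0.985, 0.0, 0.001]
contact_force: [-0.4, 1.2, -2.1]
opening: 0.552
finger_force: 82.5
top near end s [-93.18097957 -88.42830195] t range [-40.95668285  43.80046131] z at s [np.float64(49.9), np.float64(50.5), np.float64(50.8)]
side near end s [-74.68395407 -74.09088381] t range [-26.21456753  23.41261905] z at s [np.float64(49.5), np.float64(50.0), np.float64(50.4)]
tcp 0.0599 -0.0001 0.0429 [-0.3 -0.  -1.8] 12.95
```

```bash
python3 -m inch '[{"slide":[0,0,0.6],"turn":0,"grip":4},{"slide":[0,0,1.1],"turn":0,"grip":4},{"slide":[0,0,1.5],"turn":0,"grip":4},{"slide":[0,0,1.8],"turn":0,"grip":4},{"slide":[0,0,2],"turn":0,"grip":4},{"slide":[0,0,2.1],"turn":0,"grip":4},{"slide":[0,0,2.1],"turn":0,"grip":4},{"slide":[0,0,2.1],"turn":0,"grip":4}]'; python3 e.py
```

```text
time: 13.75
eef_pos: [0.5874, 0.4042, 0.0205]
tcp_rot: [-0.174, 0.985, 0.0, 0.0]
contact_force: [-0.2, -0.3, -1.5]
opening: 0.551
finger_force: 82.5
top near end s [-90.43286278 -86.90441103] t range [-38.39744189  42.76369231] z at s [np.float64(29.3), np.float64(30.0), np.float64(30.3)]
side near end s [-75.51363024 -74.56562373] t range [-26.15082951  23.17387787] z at s [np.float64(28.3), np.float64(28.6), np.float64(28.9)]
tcp 0.059 -0.0 0.0206 [ 0.6 -0.3 -1. ] 13.85
```

```bash
python3 -m inch '[{"slide":[0,0,0.1],"turn":0,"grip":4},{"slide":[0,0,0.1],"turn":0,"grip":4},{"slide":[0,0,0.2],"turn":0,"grip":4},{"slide":[0,0,0.2],"turn":0,"grip":4},{"slide":[0,0,0.2],"turn":0,"grip":4}]'; python3 e.py
```

```text
time: 14.35
eef_pos: [0.5875, 0.4042, 0.0192]
tcp_rot: [-0.174, 0.985, 0.0, 0.0]
contact_force: [-1.3, -1.2, 3.4]
opening: 0.552
finger_force: 83.1
top near end s [-91.7246586  -87.88727774] t range [-36.27653052  44.2267401 ] z at s [np.float64(28.8), np.float64(29.2), np.float64(29.4)]
side near end s [-75.60658464 -74.49545163] t range [-26.07361916  23.57655647] z at s [np.float64(28.0), np.float64(28.1), np.float64(28.1)]
tcp 0.0591 -0.0 0.0192 [-2.2 -1.9  4.7] 14.45
```

```bash
python3 -m inch '[{"slide":[0,0,0.1],"turn":0,"grip":4},{"slide":[0,0,0.1],"turn":0,"grip":4},{"slide":[0,0,0.1],"turn":0,"grip":4}]' 20; python3 -m inch '[{"slide":[0,0,0],"turn":0,"grip":5.2},{"slide":[0,0,0],"turn":0,"grip":5.6},{"slide":[0,0,0],"turn":0,"grip":6.2},{"slide":[0,0,0],"turn":0,"grip":6.8},{"slide":[0,0,0],"turn":0,"grip":7},{"slide":[0,0,0],"turn":0,"grip":7},{"slide":[0,0,-1],"turn":0,"grip":7},{"slide":[0,0,-3],"turn":0,"grip":7},{"slide":[0,0,-7],"turn":0,"grip":7},{"slide":[0,0,-11],"turn":0,"grip":7},{"slide":[0,0,-15],"turn":0,"grip":7},{"slide":[0,0,-19],"turn":0,"grip":7},{"slide":[0,0,-19],"turn":0,"grip":7},{"slide":[0,0,-19],"turn":0,"grip":7}]'; python3 e.py
python3 - <<'E'
from m import *
f=np.load("last_side.npz");cv2.imwrite("pics/s6.png",f["p"][...,::-1])
E
```

```text
time: 14.75
eef_pos: [0.5875, 0.4042, 0.0192]
tcp_rot: [-0.174, 0.985, -0.0, -0.0]
contact_force: [-4.1, -2.1, 9.3]
opening: 0.554
finger_force: 83.7
time: 16.15
eef_pos: [0.5883, 0.4046, 0.2117]
tcp_rot: [-0.174, 0.985, 0.001, 0.003]
contact_force: [-0.3, -0.1, -0.8]
opening: 0.819
finger_force: 0.0
top near end s [-92.92046358 -87.41243832] t range [-40.43782466  42.725479  ] z at s [np.float64(29.2), np.float64(29.0), np.float64(29.6)]
side near end s [-75.12279232 -74.40359566] t range [-25.9431507  24.3668868] z at s [np.float64(28.0), np.float64(28.1), np.float64(28.3)]
tcp 0.0581 -0.0001 0.2068 [ 0.6 -0.4 -0.5] 16.25
```

View pics/s6.png

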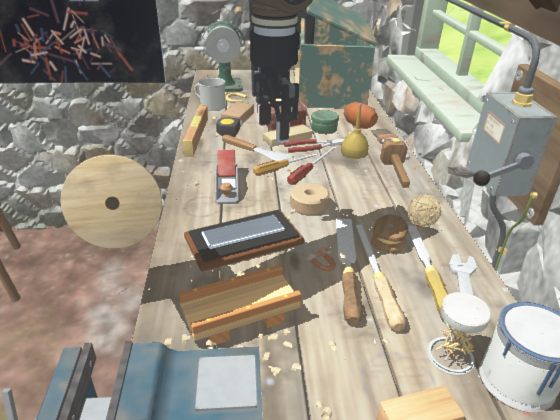

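The plate lies flat, face up and centred on the mat at about (245,232). The gripper is clear above it, and the chisel (348,270) and block plane (228,178) have not moved. Handing in.

```bash
python3 -m inch '[{"slide":[0,0,0],"turn":0,"grip":7},{"slide":[0,0,0],"turn":0,"grip":7},{"slide":[0,0,0],"turn":0,"grip":7}]' >/dev/null; python3 -c "
from plant import ctrl
print(ctrl.sign_off())"
```

```text
the job is handed in; nothing more can be done
None
```

The honing plate was slid out about 4.5 cm, lifted by its overhanging end after one regrip, and laid face up, lengthwise and centred on the mat; the job was handed in at about 16.5 s, with the chisel and block plane left where they were.

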